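# Swing the marking fixture home and load its carrier

## Robot

A 6-joint arm with a two-finger parallel gripper is mounted at the origin on the work surface. World frame = base frame: x ahead of the robot, y to its left, z up, the work surface at z = 0. Lengths are in m, angles in rad, forces in N, time in s.
With the tool pointing down it reaches from about 0.425 to 0.95 m from the base axis. Payload 3.5 kg.
Tool frame: the origin (TCP) lies at the very end of the fingers, on their centre line; the grasp point (between the pads) lies 19 mm behind it; z points along the fingers, y is the line along which they close (so a half turn about z gives the same grasp; the last joint's range is limited). The gripper opens to 85 mm and grips with 20 to 120 N. Pads are 22 mm wide; open, the fingers measure 114 mm over their backs; the gripper's body (76 mm by 85 mm) begins 54 mm behind the grasp point. The pads swing forward as they close: fully open they stand 13 mm farther back than shut.
Start: joints at [-1.4, 0.286, 1.577, -0, 1.279, -0.15], TCP at [0.213, -0.641, 0.231] pointing down, gripper open.
Joint ranges: [-2.77, 2.77], [-0.9, 2.22], [0.21, 2.48], [-1.53, 4.67], [0.24, 2.81], [-2.84, 2.84]. Speed limits (rad/s): [2.79, 2.79, 3.14, 3.14, 3.14, 3.14].

## Interface

Orientations are given as a unit quaternion [x, y, z, w].
In Python, from plant import ctrl gives the robot as it stands.
- The arm moves only by the shell command python3 inch.py FILE [FORCE], which reads ROWS from the file FILE. ROWS is a JSON list that holds a single list of rows (three levels of brackets), with 1 to 10 rows, each of 7 numbers: dx, dy, dz in a scale on which 1.0 is 0.6 m, then a rotation vector rx, ry, rz in shares of pi/2 rad (1.0 is pi/2 rad), then the opening from 0.0 (shut) to 1.0 (fully open); each row is the pose to reach, as a shift and turn from the pose commanded when the command began, along the tool's axes at that moment; what a row does not reach only later rows make up. A row lasts 1/8 s, in which the tool goes at most 0.0625 m and 0.188 rad, less where a joint would pass 70% of its speed; a pose out of reach is approached as far as the arm can. The fingers move at their own pace and stop on an object; FORCE is the grip in N (left out, the last holds). Time passes only in rows, so rows that do not move let the fingers close. It prints the time, the measured TCP pose, the force, the opening and the grip force at its end. Shift and turn numbers lie between -1 and 1, and a call with a number outside is refused. Input that does not fit is refused with a message, and nothing moves.
- ctrl.get_state(): the state, without advancing time (a new reading comes with each control period).
- ctrl.read_camera(name): name is "side" or "top" or "wrist"; returns a dict with "pixels" (400x640x3 uint8, red, green, blue), "camera_matrix" (3x3 intrinsics, pixels), "xyz" and "orientation" of the camera in the world. Camera axes: x right, y down, z forward; pixel columns grow to the right and rows downward; lengths in m; the calibration is good to about 2 mm. A picture is of the moment at which its call begins. There is no depth.
- ctrl.sign_off(): hands the job in; it is judged then, once.
The state is a dict: "time": time; "qpos": joint angles; "dq": joint speeds; "joint_efforts": joint torques, N m; "eef_pos": TCP position; "tcp_rot": TCP orientation; "contact_force": force on the tool from outside, world axes, zero at the start; "wrist_torque": the same for the moment, N m; "opening": opening from 0.0 (shut) to 1.0 (fully open); "finger_force": force on a finger pad.
Only numpy, scipy, OpenCV 4.12 (cv2) and the standard library are available. Lean on these libraries where they do the work, as an engineer would, in place of code of your own. Each camera call takes 0.05 s, during which the arm holds its last target. There are 200 camera calls.

## Task

The blue swivel plate on the laser marking bed has been left swung out: push it near its yellow-marked free corner so that it turns about its pivot pin until it is fully home against the red stop. Then take the black part carrier by its orange grip, lower it onto the plate's two steel pegs so that it sits flat on the plate (either way round; do not drop it), and let go. Leave the other things on the bench where they are.

Things in the scene. Friction and masses are not known exactly. Their poses are not given: they have to be found in the camera images.
- bed: fixed laser marking bed, slotted bare aluminium slab 260 x 200 x 20 mm (x, y, z) on the bench; origin at the centre of its underside. The swivel plate turns 2 mm above it. The red stop block (34 x 22 mm, top 40 mm above the bench) is fixed on it, centred 55 mm along its x and 71.5 mm along its -y, standing at the plate's -y edge when the plate is home.
- swivel (a joint): turn of the blue swivel plate about its vertical pivot pin, rad: 0 = home, plate square to the bed and against the red stop; positive = swung out counter-clockwise seen from above (to the bed's +y side). It starts 0.45 to 0.9 and turns no further than 1.2. It turns stiffly (about 0.7 N m) and stays where it is left; the stop bears the push at home.
- pivot (a point): on the pivot pin's axis, at the height of the plate's top face (40 mm above the bench); the axes turn with the plate: x along its long side towards the free end, y towards the side it is pushed on, z up. The plate is blue, 210 x 120 x 18 mm, spans x -20 to 190 mm and y -100 to 20 mm from here, underside 22 mm above the bench. A round brass bolt head (18 mm wide, about 7 mm proud) sits on the pin.
- push_corner (a point): point on the top rim of the plate's +y long side, 165 mm from the pivot along the plate's x and 20 mm along its y, by the yellow 24 mm corner mark; pushing the 18 mm high edge here along the plate's -y turns it home. Axes as pivot.
- seat (a point): centre of the plate's top face, midway between its two steel pegs, which stand 50 mm either way along its x; axes as pivot. Pegs: 12 mm diameter, 20 mm high, the upper 8 mm tapering to 5 mm. The seated carrier's origin lies here.
- carrier: loose part carrier, 0.2 to 0.4 kg: black base 130 x 76 x 14 mm (x, y, z) with two 15 mm through holes on its x axis, 50 mm either side of its centre, and an upright orange grip rib on its middle, 56 mm along x, 18 mm wide along y, top 49 mm above the underside; two brass tags lie fixed beside the rib. Origin at the centre of the underside, z up. The same either way round.
- bin: bystander: open blue bin 120 x 90 x 45 mm with metal blanks fixed in it; origin at the centre of its underside
- bottle: bystander: white bottle 54 mm diameter, 150 mm tall, red cap; origin at the centre of its underside
- screwdriver: bystander: screwdriver lying on the bench along its x, about 200 mm long; origin near its middle

How it is judged:
By the outcome, as a careful person would: the job done as asked, in the order asked, and still so for the second after the job is handed in, with the robot touching nothing.
It also fails if it takes over 64 s, if anything falls off the work surface, if the arm or the gripper's body presses on something with over 40 N, if the wrist force passes 120 N, or if a joint passes its speed limit or range.

## Working session

There is one attempt and no reset: what is moved stays moved. The work goes in short steps, Python scripts to look and compute and a shell command to move; the robot and the scene stay as the last step left them, time stands still between calls to the robot, and variables do not carry over. Pictures are saved under pics/ and viewed, at most 11 in all, crops included, and the job is handed in when it is done.

```bash
ls; mkdir -p pics; python3 - <<'E'
from plant import ctrl
import cv2,json
s=ctrl.get_state();print({k:s[k] for k in('time','eef_pos','tcp_rot','opening')})
for n in('top','side'):
    c=ctrl.read_camera(n);cv2.imwrite(f'pics/{n}0.png',c['pixels'][:,:,::-1]);print(n,c['camera_matrix'],c['xyz'],c['orientation'])
E
```

```text
inch.py
pics
plant.py
{'time': 0.0, 'eef_pos': array([ 0.21276545, -0.63988936,  0.22993492]), 'tcp_rot': array([ 9.87163124e-01,  1.59710887e-01, -2.12619378e-05, -1.18265840e-03]), 'opening': 1.0016497994837947}
top [[416.61368434   0.         316.33470649]
 [  0.         416.61368434 197.57792469]
 [  0.           0.           1.        ]] [0.41977039 0.11425557 1.11236932] [ 0.70684378 -0.70505104  0.04614672 -0.03384354]
side [[402.00414651   0.         322.59595877]
 [  0.         402.00414651 197.88364677]
 [  0.           0.           1.        ]] [-0.01814471  0.767311    0.80764135] [-0.30748665  0.85291951 -0.39473833  0.14886881]
```

View pics/top0.png

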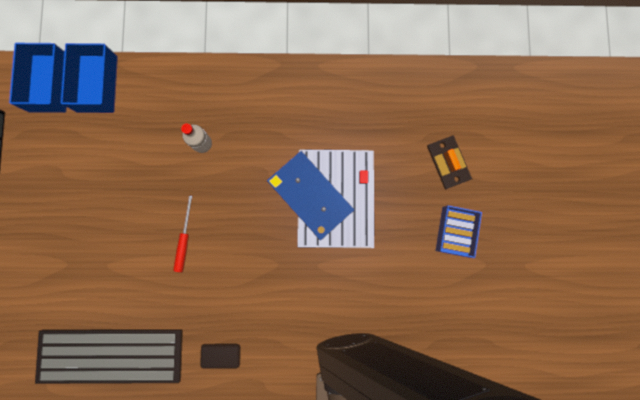

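View pics/side0.png

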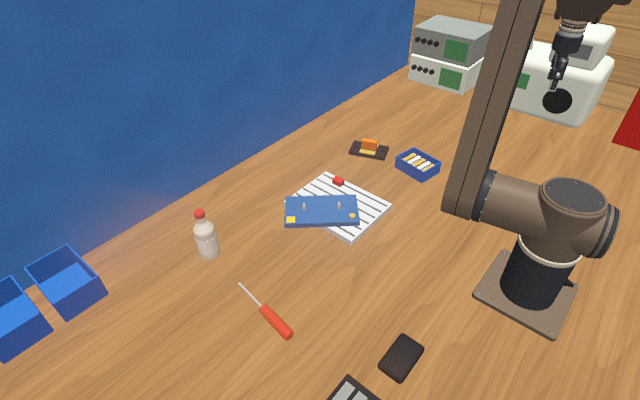

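The top view shows the plate's brass pivot at (321,230), the yellow mark at (276,182), pegs at (297,180) and (324,209), and the red stop at (364,177). The carrier is at about (450,162), with the bin below it at (459,231). The side view agrees, and the path between bed and bottle is clear. Next I'll measure these.

```bash
cat > h.py <<'E'
import numpy as np,cv2
from scipy.spatial.transform import Rotation as R
from plant import ctrl
def ray(c,uv,z):
    d=R.from_quat(c['orientation']).apply(np.linalg.inv(c['camera_matrix'])@[uv[0],uv[1],1])
    p=np.array(c['xyz']); return p+d*(z-p[2])/d[2]
def blobs(c,lo,hi,roi,amin=4):
    x0,y0,x1,y1=roi
    hsv=cv2.cvtColor(c['pixels'],cv2.COLOR_RGB2HSV)[y0:y1,x0:x1]
    m=cv2.inRange(hsv,np.array(lo),np.array(hi))
    cs,_=cv2.findContours(m,cv2.RETR_EXTERNAL,cv2.CHAIN_APPROX_NONE)
    out=[]
    for k in cs:
        mm=np.zeros_like(m);cv2.drawContours(mm,[k],-1,255,-1);M=cv2.moments(mm,True)
        if M['m00']>=amin: out.append((M['m00'],np.array([M['m10']/M['m00']+x0,M['m01']/M['m00']+y0]),k.reshape(-1,2)+[x0,y0]))
    return sorted(out,key=lambda b:-b[0])
def rect(c,k,z):
    P=np.array([ray(c,p,z)[:2] for p in k])
    (cx,cy),(w,h),a=cv2.minAreaRect((P*1000).astype(np.float32));
    if w<h: w,h,a=h,w,a+90
    return np.round([cx,cy,w,h,(a+90)%180-90],1)
def plate(c,roi=(255,140,375,250)):
    b=blobs(c,(105,120,60),(125,255,255),roi)[0];hull=cv2.convexHull(b[2])[:,0];return rect(c,hull,.04)
E
python3 - <<'E'
from h import *
c=ctrl.read_camera('top')
print('plate',plate(c))
r=(255,140,380,250)
for n,lo,hi,z,q in[('yellow',(22,150,150),(35,255,255),.04,r),('brass',(10,120,100),(21,255,255),.047,(305,220,335,242)),('red',(0,170,120),(6,255,255),.04,(350,165,380,190)),('bed',(0,0,130),(180,60,255),.02,(290,140,380,252)),('orange',(8,200,180),(17,255,255),.049,(420,130,480,195)),('carrier',(0,0,0),(180,255,75),.014,(420,130,480,195)),('bin',(110,80,40),(125,255,255),.045,(425,195,490,265))]:
    bs=blobs(c,lo,hi,q)
    for b in bs[:3]: print(n,b[0],b[1].round(1),ray(c,b[1],z).round(4),rect(c,b[2],z))
cv2.imwrite('pics/crop1.png',cv2.resize(c['pixels'][130:270,255:490,::-1],None,fx=3.4,fy=3.4,interpolation=cv2.INTER_CUBIC))
E
```

```text
plate [548.6 111.3 206.6 117.7  42.4]
yellow 71.0 [275.3 180.9] [0.5849 0.2023 0.04  ] [585.3 202.4  22.2  20.2  45.1]
brass 25.0 [320.4 229.4] [0.4592 0.0852 0.047 ] [459.6  85.7  12.6  10.8  45.1]
red 83.0 [363.  176.6] [ 0.5974 -0.0262  0.04  ] [597.6 -26.1  29.3  15.7  -0.6]
bed 4549.0 [345.5 198. ] [0.543  0.0181 0.02  ] [543.9  43.7 261.8 201.9  -0.8]
bed 7.0 [323.7 208. ] [0.5164 0.0758 0.02  ] [516.4  75.1   5.3   5.3  -0. ]
bed 7.0 [297.3 179. ] [0.5934 0.1459 0.02  ] [5.934e+02 1.466e+02 5.400e+00 5.300e+00 4.000e-01]
orange 136.0 [454.1 158.9] [ 0.6436 -0.2639  0.049 ] [ 643.8 -263.8   53.9   17.4   19.9]
carrier 703.0 [448.1 162.6] [ 0.6407 -0.2598  0.014 ] [ 642.8 -261.1  126.3   77.1   21.1]
bin 1733.0 [459.9 231.4] [ 0.455  -0.2735  0.045 ] [ 455.9 -272.   121.3   98.3  -11. ]
```

View pics/crop1.png

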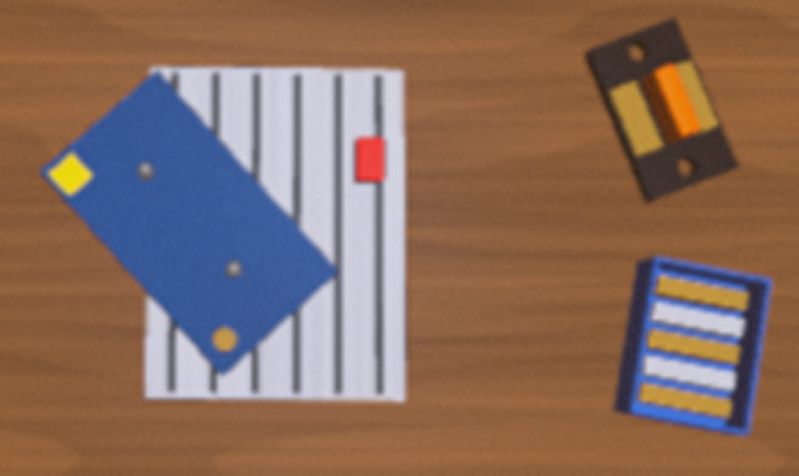

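The measurements agree: the plate is 207x118 mm at 42.4°, with its pivot at about (0.459, 0.0845). At home its seat comes to (0.5435, 0.0435), which matches the bed centre. The carrier is at (0.643, -0.261) with yaw about 20.5°.

First I'll close the gripper and go to the pre-push point.

The rows are not in the units I measure in: shifts go in shares of 0.6 m and turns go in shares of pi/2 rad. I convert before sending: 0.41 m / 0.6 = 0.6833, -0.15 m / 0.6 = -0.25.

```bash
cat > to.py <<'E'
import sys
from h import *
x,y,z,yaw=map(float,sys.argv[1:5])
s=ctrl.get_state();r=R.from_quat(s['tcp_rot'])
t=R.from_euler('z',yaw,degrees=True)*R.from_quat([1,0,0,0])
print('d',r.inv().apply(np.array([x,y,z])-s['eef_pos']).round(4),'rv',(r.inv()*t).as_rotvec().round(4))
E
python3 to.py 0.5 -0.2 0.2 40
echo '[[[0.0833,-0.0667,0.0067,0,0,0,0],[0.1667,-0.1333,0.0133,0,0,0,0],[0.2333,-0.1917,0.02,0,0,0,0],[0.3,-0.25,0.0267,0,0,0,0],[0.3833,-0.3167,0.0333,0,0,0,0],[0.4667,-0.375,0.04,0,0,0,0],[0.5333,-0.4333,0.0467,0,0,0,0],[0.6083,-0.4917,0.05,0,0,0,0],[0.6833,-0.5417,0.05,0,0,0,0],[0.6833,-0.5417,0.05,0,0,0,0]]]' > next.json && python3 inch.py next.json
python3 to.py 0.535 0.246 0.13 42.4
```

```text
d [ 0.4113 -0.3269  0.031 ] rv [-0.0018 -0.0006 -0.3773]
time: 1.4
eef_pos: [0.5007, -0.1998, 0.201]
tcp_rot: [0.987, 0.162, -0.0, -0.0]
contact_force: [-0.1, -0.2, 0.2]
opening: 0.001
finger_force: 0.0
d [ 0.1753 -0.4113  0.0713] rv [-8.000e-04 -2.000e-04 -4.138e-01]
```

Converted, -0.411 m / 0.6 = -0.685, -0.39 m / 0.6 = -0.65, -0.414 rad / 1.5708 = -0.2636.

```bash
echo '[[[0.0333,-0.0833,0.0083,0,0,-0.0318,0],[0.0667,-0.1667,0.0167,0,0,-0.0637,0],[0.1083,-0.25,0.0333,0,0,-0.0955,0],[0.1417,-0.3333,0.0417,0,0,-0.1273,0],[0.175,-0.4167,0.0583,0,0,-0.1655,0],[0.2167,-0.5,0.075,0,0,-0.1974,0],[0.25,-0.5833,0.0917,0,0,-0.2292,0],[0.275,-0.65,0.1083,0,0,-0.2636,0],[0.2917,-0.685,0.1183,0,0,-0.2636,0],[0.2917,-0.685,0.1183,0,0,-0.2636,0]]]' > next.json && python3 inch.py next.json
python3 to.py 0.535 0.246 0.03 42.4
```

```text
time: 2.65
eef_pos: [0.5356, 0.2426, 0.1293]
tcp_rot: [0.933, 0.36, -0.001, 0.0]
contact_force: [0.7, 0.2, -0.2]
opening: -0.002
finger_force: 0.0
d [ 0.0021 -0.0029  0.0993] rv [-0.0005  0.0018 -0.0037]
```

Converted, 0.1 m / 0.6 = 0.1667, 0.08 m / 0.6 = 0.1333.

```bash
echo '[[[0,0,0.0667,0,0,0,0],[0,0,0.1333,0,0,0,0],[0,0,0.1667,0,0,0,0],[0,0,0.1667,0,0,0,0]]]' > next.json && python3 inch.py next.json
echo '[[[0,0.0167,0,0,0,0,0],[0,0.0333,0,0,0,0,0],[0,0.05,0,0,0,0,0],[0,0.0667,0,0,0,0,0],[0,0.0667,0,0,0,0,0]]]' > next.json && python3 inch.py next.json
python3 - <<'E'
from h import *
c=ctrl.read_camera('top');cv2.imwrite('pics/p2.png',cv2.resize(c['pixels'][120:270,225:425,::-1],None,fx=3,fy=3))
E
```

```text
time: 3.15
eef_pos: [0.5351, 0.2411, 0.029]
tcp_rot: [0.933, 0.359, -0.002, -0.0]
contact_force: [-0.1, 0.0, -0.2]
opening: -0.003
finger_force: 0.0
time: 3.78
eef_pos: [0.5638, 0.2124, 0.031]
tcp_rot: [0.933, 0.359, 0.001, 0.0]
contact_force: [0.6, 2.0, 1.0]
opening: -0.001
finger_force: 0.3
```

View pics/p2.png

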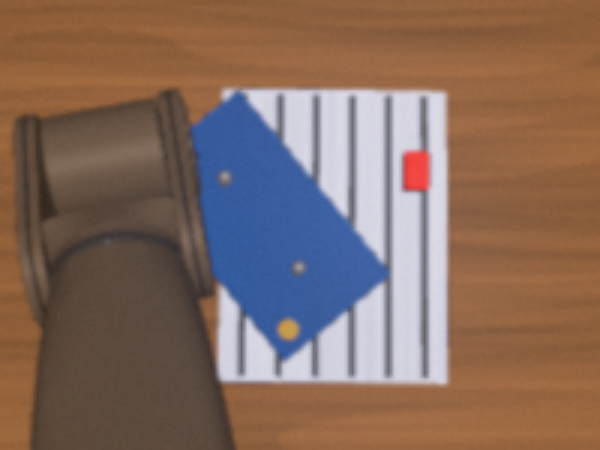

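Contact has been made and the plate has started turning (its edge meets the tool near (200,150) in the crop). Now I'll work out the arc about the pivot.

```bash
python3 - <<'E'
from h import *
s=ctrl.get_state();r=R.from_quat(s['tcp_rot']);pv=np.array([.459,.0845])
for a in (33,26,19,12,6,2,-0.8):
    q=np.deg2rad(a);w=pv+[.165*np.cos(q)-.034*np.sin(q),.165*np.sin(q)+.034*np.cos(q)]
    t=R.from_euler('z',a,degrees=True)*R.from_quat([1,0,0,0])
    print(a,w.round(4),r.inv().apply(np.r_[w,.03]-s['eef_pos']).round(3),(r.inv()*t).as_rotvec().round(3))
E
```

```text
33 [0.5789 0.2029] [0.005 0.017 0.001] [ 0.001 -0.     0.159]
26 [0.5924 0.1874] [0.005 0.038 0.001] [ 0.001 -0.     0.281]
19 [0.6039 0.1704] [0.002 0.058 0.001] [ 0.001 -0.     0.403]
12 [0.6133 0.1521] [-0.003  0.078  0.001] [ 0.001 -0.     0.525]
6 [0.6195 0.1356] [-0.01   0.095  0.001] [ 0.001 -0.     0.63 ]
2 [0.6227 0.1242] [-0.015  0.105  0.001] [ 0.001 -0.     0.7  ]
-0.8 [0.6245 0.1162] [-0.019  0.112  0.001] [ 0.001 -0.     0.749]
```

Converted, 0.095 m / 0.6 = 0.1583, 0.078 m / 0.6 = 0.13, 0.63 rad / 1.5708 = 0.4011.

```bash
echo '[[[0.005,0.015,0,0,0,0.0509,0],[0.0083,0.0283,0,0,0,0.1019,0],[0.0083,0.0467,0,0,0,0.1401,0],[0.0083,0.0633,0,0,0,0.1783,0],[0.0067,0.08,0,0,0,0.2165,0],[0.0033,0.0967,0,0,0,0.2546,0],[-0.0017,0.1133,0,0,0,0.2928,0],[-0.005,0.13,0,0,0,0.3342,0],[-0.0167,0.1583,0,0,0,0.4011,0],[-0.0167,0.1583,0,0,0,0.4011,0]]]' > next.json && python3 inch.py next.json
python3 to.py 0.6235 0.12 0.03 -0.8;python3 to.py 0.6245 0.112 0.03 -0.8
python3 - <<'E'
from h import *
c=ctrl.read_camera('top');b=blobs(c,(105,120,60),(125,255,255),(255,140,375,250))[0];print(plate(c))
E
```

```text
time: 5.08
eef_pos: [0.6188, 0.1348, 0.03]
tcp_rot: [0.999, 0.053, -0.0, 0.0]
contact_force: [-0.1, 0.2, 0.5]
opening: -0.004
finger_force: 0.0
d [ 0.0031  0.0153 -0.    ] rv [0.0008 0.0007 0.1194]
d [ 0.0032  0.0233 -0.    ] rv [0.0008 0.0007 0.1194]
[550.7  30.8 206.2  70.8   5. ]
```

Converted, 0.02 m / 0.6 = 0.0333, 0.018 m / 0.6 = 0.03, 0.12 rad / 1.5708 = 0.0764.

```bash
echo '[[[0.0033,0.0133,0,0,0,0.0382,0],[0.005,0.025,0,0,0,0.0764,0],[0.005,0.03,0,0,0,0.0764,0],[0.005,0.0333,0,0,0,0.0764,0],[0.005,0.0333,0,0,0,0.0764,0]]]' > next.json && python3 inch.py next.json
```

```text
time: 5.75
eef_pos: [0.6236, 0.1163, 0.0299]
tcp_rot: [1.0, -0.007, -0.001, -0.0]
contact_force: [-0.9, 3.4, -0.2]
opening: -0.006
finger_force: 1.7
```

Converted, 0.002 m / 0.6 = 0.0033, 0.001 m / 0.6 = 0.0017.

```bash
for i in 1 2 3; do echo '[[[0,0.0017,0,0,0,0,0],[0,0.0033,0,0,0,0,0],[0,0.0033,0,0,0,0,0]]]' > next.json && python3 inch.py next.json | egrep 'eef|contact'; done
```

```text
eef_pos: [0.6235, 0.116, 0.0299]
contact_force: [-0.4, 10.6, -1.3]
eef_pos: [0.6235, 0.1158, 0.03]
contact_force: [-1.0, 14.4, -1.8]
eef_pos: [0.6235, 0.1156, 0.03]
contact_force: [-0.1, 19.6, -2.4]
```

The force rises steeply with no motion, so the plate is on the stop. I'll back off, lift and check.

Converted, 0.3 m / 0.6 = 0.5, 0.24 m / 0.6 = 0.4, -0.373 rad / 1.5708 = -0.2375.

```bash
echo '[[[0,-0.0333,0,0,0,0,0],[0,-0.075,0,0,0,0,0],[0,-0.075,-0.0833,0,0,0,0],[0,-0.075,-0.1833,0,0,0,0],[0,0.0167,-0.2667,0,0,-0.0637,0.5],[0,0.1,-0.2833,0,0,-0.1146,1],[0,0.2,-0.2833,0,0,-0.1655,1],[0,0.3,-0.2833,0,0,-0.2101,1],[0,0.4,-0.2833,0,0,-0.2375,1],[0,0.5,-0.2833,0,0,-0.2375,1]]]' > next.json && python3 inch.py next.json
python3 - <<'E'
from h import *
c=ctrl.read_camera('top')
b=blobs(c,(105,120,60),(125,255,255),(290,140,375,250))[0];print(b[0],rect(c,cv2.convexHull(b[2])[:,0],.04))
for n,lo,hi,z,q in[('yellow',(22,150,150),(35,255,255),.04,(285,140,380,250)),('brass',(10,120,100),(21,255,255),.047,(305,210,335,242)),('pegs',(0,0,100),(180,100,255),.06,(315,160,342,225)),('red',(0,170,120),(6,255,255),.04,(350,165,380,190))]:
    for b in blobs(c,lo,hi,q)[:3]: print(n,b[0],b[1].round(1),ray(c,b[1],z).round(4),rect(c,b[2],z))
cv2.imwrite('pics/p3.png',c['pixels'][:,:,::-1])
E
python3 to.py .643 -.262 .12 20.5
```

```text
time: 8.12
eef_pos: [0.6192, -0.1932, 0.201]
tcp_rot: [0.984, 0.178, -0.0, 0.002]
contact_force: [0.6, 0.1, 0.6]
opening: 0.999
finger_force: 0.0
3357.0 [543.8  44.4 206.4 113.9  -0.6]
yellow 64.0 [319.5 163.5] [0.6314 0.0875 0.04  ] [6.315e+02 8.750e+01 1.870e+01 1.830e+01 1.000e-01]
brass 25.0 [320.4 229.4] [0.4592 0.0852 0.047 ] [459.6  85.7  12.6  10.8  45.1]
pegs 31.0 [320.1 165.6] [0.6221 0.0866 0.06  ] [624.9  86.7  25.7  23.5 -89.9]
pegs 21.0 [336.8 177. ] [0.5925 0.0437 0.06  ] [ 5.926e+02  4.320e+01  1.040e+01  1.030e+01 -2.000e-01]
pegs 19.0 [336.4 215.8] [0.4932 0.0452 0.06  ] [ 4.927e+02  4.610e+01  1.020e+01  1.010e+01 -2.000e-01]
red 72.0 [363.5 176.5] [ 0.5975 -0.0274  0.04  ] [597.6 -27.4  29.3  13.1  -0.6]
d [0.0018 0.0652 0.0816] rv [ 0.0086  0.0024 -0.005 ]
```

View pics/p3.png

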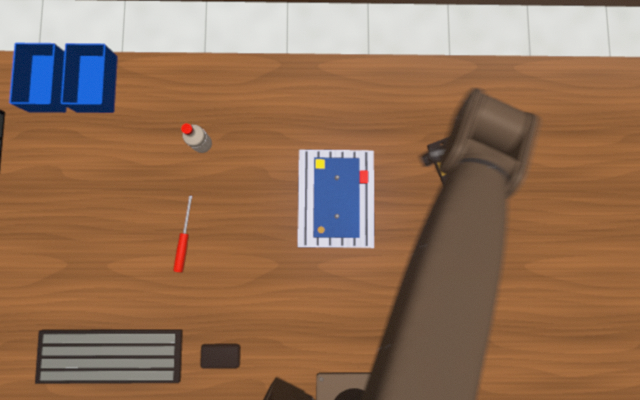

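The plate is home: square at -0.6° and against the stop, with pegs at (337,177) and (336,216), 99 mm apart. The seat is at about (0.5433, 0.0443). Next I'll check the carrier from the wrist camera.

```bash
python3 - <<'E'
from h import *
c=ctrl.read_camera('wrist');print(c['xyz'],R.from_quat(c['orientation']).as_matrix()[:,2])
for b in blobs(c,(8,200,120),(17,255,255),(0,0,640,400),200)[:3]: print(b[0],b[1],rect(c,b[2],.049))
cv2.imwrite('pics/w1.png',c['pixels'][:,:,::-1])
E
```

```text
[ 0.6852551  -0.17399151  0.34364166] [-0.26430588 -0.1060429  -0.95859131]
1261.0 [391.02061856 176.72402855] [ 645.9 -261.    58.9   19.1   24.2]
```

View pics/w1.png

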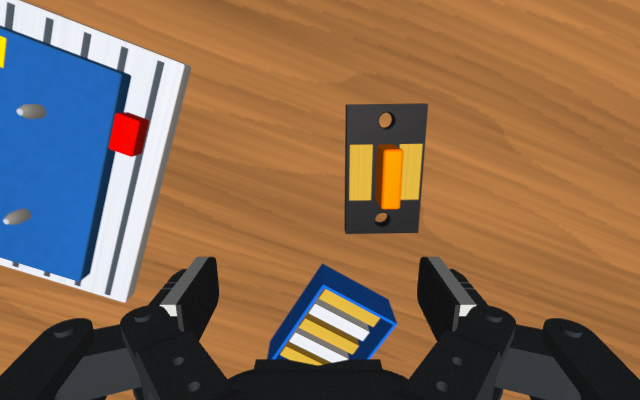

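The wrist view shows the carrier clear of everything, with its holes at (386,120) and (382,218). I'll use those for its centre and yaw, and the pegs in the same view as a check.

```bash
python3 - <<'E'
from h import *
c=ctrl.read_camera('wrist')
g=cv2.cvtColor(c['pixels'],cv2.COLOR_RGB2HSV)
P=[]
for roi in((368,108,404,134),(365,208,400,229)):
    b=blobs(c,(5,60,70),(25,255,255),roi,30)
    for k in b[:2]: print(k[0],k[1].round(1),ray(c,k[1],.014).round(4),rect(c,k[2],.014))
    P.append(rect(c,b[0][2],.014)[:2])
d=P[0]-P[1];print((P[0]+P[1])/2,np.hypot(*d),np.degrees(np.arctan2(d[1],d[0])))
m=blobs(c,(0,0,0),(180,255,75),(340,98,435,240),500)[0];print('base',rect(c,m[2],.014))
E
cp pics/w1.png /dev/null
```

```text
175.0 [388.1 121.2] [ 0.6904 -0.2422  0.014 ] [ 690.5 -242.1   13.4   13.   -69.9]
99.0 [384.2 218.1] [ 0.5995 -0.2774  0.014 ] [ 599.  -277.3   12.4    9.8  -70. ]
60.0 [392.  209.4] [ 0.6109 -0.2811  0.014 ] [ 610.6 -280.7   15.6    3.2  -70. ]
[ 644.75 -259.7 ] 98.03718682214418 21.04170698143872
base [ 643.8 -261.2  129.4   75.6   21. ]
```

```bash
python3 to.py .644 -.262 .022 21
```

```text
d [1.000e-04 7.190e-02 1.789e-01] rv [ 0.0025  0.0008 -0.0134]
```

Converted, 0.179 m / 0.6 = 0.2983, 0.175 m / 0.6 = 0.2917, -0.012 rad / 1.5708 = -0.0076.

```bash
echo '[[[0,0.05,0.0333,0,0,-0.0038,1],[0,0.1,0.1,0,0,-0.0076,1],[0,0.12,0.1667,0,0,-0.0076,0.8],[0,0.12,0.2167,0,0,-0.0076,0.8],[0,0.12,0.25,0,0,-0.0076,0.8],[0,0.12,0.275,0,0,-0.0076,0.8],[0,0.12,0.2917,0,0,-0.0076,0.8],[0,0.12,0.2983,0,0,-0.0076,0.8],[0,0.12,0.2983,0,0,-0.0076,0.8]]]' > next.json && python3 inch.py next.json
python3 to.py .644 -.262 .022 21
```

```text
time: 9.4
eef_pos: [0.645, -0.2576, 0.0219]
tcp_rot: [0.983, 0.184, 0.0, 0.0]
contact_force: [0.1, -0.6, 0.6]
opening: 0.803
finger_force: 0.0
d [-0.0025  0.0037 -0.0001] rv [ 0.0007 -0.0005  0.0034]
```

Converted, 0.004 m / 0.6 = 0.0067, -0.002 m / 0.6 = -0.0033.

```bash
echo '[[[-0.0033,0.0067,0,0,0,0,0.7],[-0.0033,0.0067,0,0,0,0,0.6]]]' > next.json && python3 inch.py next.json |grep -e eef -e rot
python3 - <<'E'
from h import *
c=ctrl.read_camera('wrist');cv2.imwrite('pics/w2.png',c['pixels'][:,:,::-1])
E
python3 to.py .644 -.262 .022 21
```

```text
eef_pos: [0.6446, -0.2627, 0.0222]
tcp_rot: [0.983, 0.184, 0.001, 0.001]
d [-0.0003 -0.0006 -0.    ] rv [ 0.0008 -0.0007  0.0028]
```

View pics/w2.png

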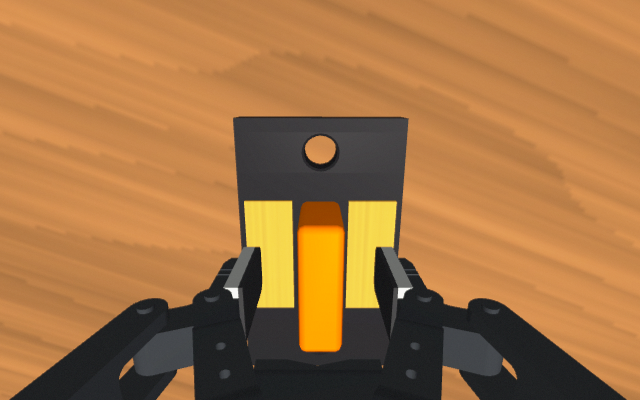

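The rib at (321,285) sits centred and parallel between the pads. I'll close at 60 N, which is plenty for 0.4 kg.

Converted, -0.1 m / 0.6 = -0.1667, -0.08 m / 0.6 = -0.1333.

```bash
echo '[[[0,0,0,0,0,0,0.3],[0,0,0,0,0,0,0],[0,0,0,0,0,0,0],[0,0,0,0,0,0,0],[0,0,0,0,0,0,0],[0,0,0,0,0,0,0]]]' > next.json && python3 inch.py next.json 60
echo '[[[0,0,-0.0167,0,0,0,0],[0,0,-0.0667,0,0,0,0],[0,0,-0.1333,0,0,0,0],[0,0,-0.1667,0,0,0,0],[0,0,-0.1667,0,0,0,0]]]' > next.json && python3 inch.py next.json
python3 to.py .5435 .044 .122 -0.7
python3 - <<'E'
from h import *
c=ctrl.read_camera('wrist');cv2.imwrite('pics/w3.png',c['pixels'][:,:,::-1])
s=ctrl.get_state();cr=R.from_quat(c['orientation']);
tp=R.from_quat(s['tcp_rot']).inv()
print(tp.apply(c['xyz']-s['eef_pos']),c['camera_matrix'][0])
for b in blobs(c,(0,0,0),(180,255,75),(200,60,450,250),500)[:1]: print(b[0],cv2.boundingRect(b[2]))
E
```

```text
time: 10.45
eef_pos: [0.6445, -0.2621, 0.0217]
tcp_rot: [0.983, 0.184, 0.0, 0.0]
contact_force: [0.4, 0.4, 1.8]
opening: 0.199
finger_force: 60.8
time: 11.08
eef_pos: [0.6451, -0.2624, 0.1233]
tcp_rot: [0.983, 0.184, 0.001, 0.001]
contact_force: [0.0, -0.4, -1.8]
opening: 0.199
finger_force: 60.2
d [ 0.016  -0.3224  0.0004] rv [ 0.0023 -0.0027  0.382 ]
[ 0.07184442 -0.00039837 -0.14507934] [339.40054297   0.         317.58321588]
14989.0 (230, 117, 176, 133)
```

View pics/w3.png

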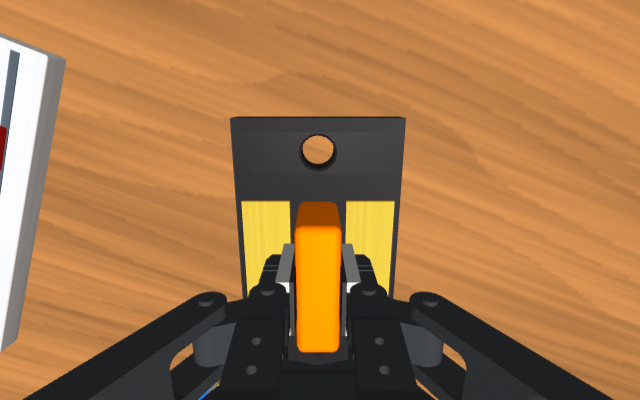

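The carrier hangs level in the grip: hole at (318,152), rib between the pads. Moving it over the seat.

Converted, -0.322 m / 0.6 = -0.5367, 0.008 m / 0.6 = 0.0133, 0.382 rad / 1.5708 = 0.2432.

```bash
echo '[[[0.0033,-0.05,0,0,0,0.0255,0],[0.0067,-0.125,0,0,0,0.0573,0],[0.01,-0.2,0,0,0,0.0891,0],[0.0133,-0.275,0,0,0,0.121,0],[0.0167,-0.35,0,0,0,0.1528,0],[0.02,-0.4167,0,0,0,0.1846,0],[0.0233,-0.475,0,0,0,0.2165,0],[0.0267,-0.5167,0,0,0,0.2419,0],[0.0267,-0.5367,0,0,0,0.2432,0],[0.0267,-0.5367,0,0,0,0.2432,0]]]' > next.json && python3 inch.py next.json
python3 to.py .5435 .044 .122 -0.7
python3 - <<'E'
from h import *
c=ctrl.read_camera('wrist');cv2.imwrite('pics/w4.png',cv2.resize(c['pixels'][90:210,220:420,::-1],None,fx=4,fy=4))
c=ctrl.read_camera('side');cv2.imwrite('pics/s4.png',c['pixels'][:,:,::-1])
E
```

```text
time: 12.38
eef_pos: [0.5419, 0.0444, 0.12]
tcp_rot: [1.0, -0.005, -0.001, 0.0]
contact_force: [0.7, -1.2, -3.5]
opening: 0.199
finger_force: 60.2
d [ 0.0016  0.0004 -0.002 ] rv [0.0001 0.0023 0.0017]
```

View pics/w4.png

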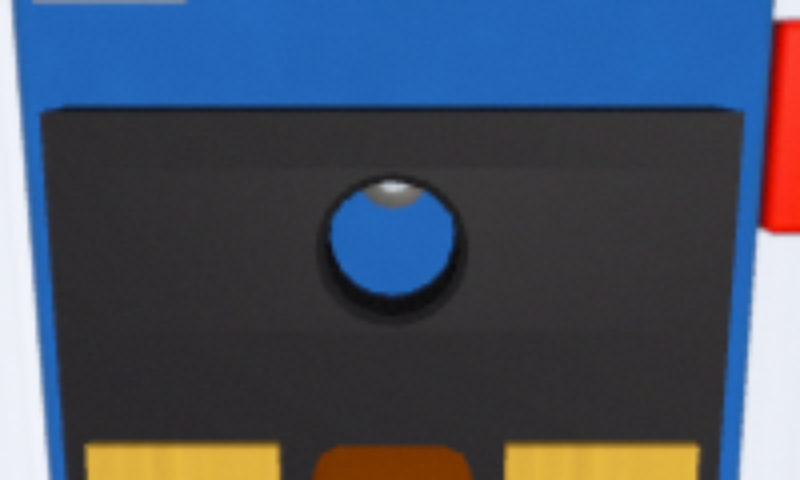

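Through the hole at (318,152) I can see the peg tip at (318,137), centred sideways. Computing the remaining offset from this same camera.

```bash
python3 - <<'E'
from h import *
c=ctrl.read_camera('wrist');s=ctrl.get_state();e=s['eef_pos'];r=R.from_quat(s['tcp_rot'])
h=ray(c,(220+392/4-.4,90+250/4-.4),e[2]-.008);p=ray(c,(220+393/4-.4,90+187/4-.4),.06)
print(e,h,p,'peg-hole tool',r.inv().apply(p-h),'hole in tool',r.inv().apply(h-e))
E
```

```text
[0.54301311 0.04323533 0.12104657] [0.59158387 0.04347291 0.11304657] [0.59302387 0.04331896 0.06      ] peg-hole tool [0.00145472 0.00011906 0.05304626] hole in tool [ 0.04856569 -0.00086089  0.00798795]
```

Converted, 0.033 m / 0.6 = 0.055, 0.0015 m / 0.6 = 0.0025.

```bash
echo '[[[0.0025,0,0.0167,0,0,0,0],[0.0025,0,0.0333,0,0,0,0],[0.0025,0,0.0467,0,0,0,0],[0.0025,0,0.055,0,0,0,0],[0.0025,0,0.055,0,0,0,0],[0.0025,0,0.055,0,0,0,0]]]' > next.json && python3 inch.py next.json|egrep 'eef|rot|contact'
python3 - <<'E'
from h import *
c=ctrl.read_camera('wrist');cv2.imwrite('pics/w5.png',cv2.resize(c['pixels'][120:190,270:370,::-1],None,fx=7,fy=7))
E
```

```text
eef_pos: [0.5446, 0.0441, 0.0886]
tcp_rot: [1.0, -0.006, 0.0, 0.0]
contact_force: [0.6, 0.2, -2.2]
```

View pics/w5.png

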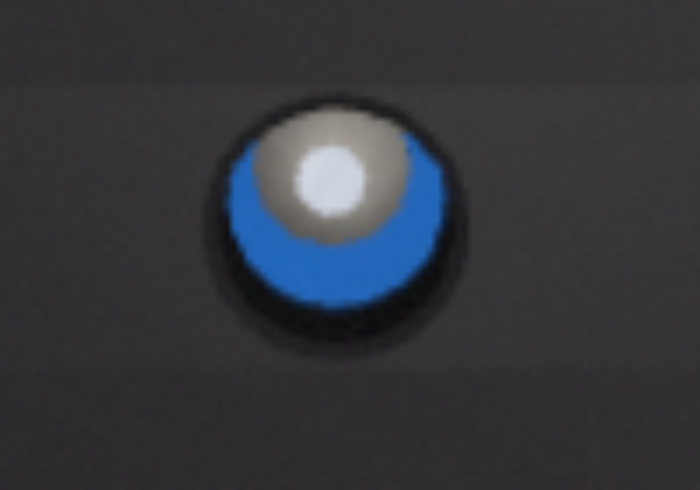

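The peg tip is at crop (330,181), inside the hole rim centred at (337,226).

```bash
python3 - <<'E'
from h import *
c=ctrl.read_camera('wrist');s=ctrl.get_state();e=s['eef_pos'];r=R.from_quat(s['tcp_rot'])
f=lambda u,v:(270+u/7-.43,120+v/7-.43)
h=ray(c,f(337,226),e[2]-.008);p=ray(c,f(330,181),.06)
print(e,h,p,'peg-hole tool',r.inv().apply(p-h),'hole in tool',r.inv().apply(h-e))
E
```

```text
[0.54464058 0.04410533 0.08879811] [0.59350167 0.04407859 0.08079811] [0.59369456 0.04458308 0.06      ] peg-hole tool [ 0.00016726 -0.00050804  0.02079824] hole in tool [ 0.04885031 -0.00056605  0.00804577]
```

Aligned to about 0.5 mm. Lowering in steps, watching the force.

Converted, 0.014 m / 0.6 = 0.0233, 0.012 m / 0.6 = 0.02.

```bash
echo '[[[0,-0.0008,0.0067,0,0,0,0],[0,-0.0008,0.0133,0,0,0,0],[0,-0.0008,0.02,0,0,0,0],[0,-0.0008,0.0233,0,0,0,0],[0,-0.0008,0.0233,0,0,0,0]]]' > next.json && python3 inch.py next.json|egrep 'eef|contact'
echo '[[[0,0,0.0067,0,0,0,0],[0,0,0.0117,0,0,0,0],[0,0,0.0167,0,0,0,0],[0,0,0.0167,0,0,0,0]]]' > next.json && python3 inch.py next.json|egrep 'eef|contact'
```

```text
eef_pos: [0.5441, 0.0446, 0.074]
contact_force: [0.1, -0.1, -1.8]
eef_pos: [0.544, 0.0446, 0.0639]
contact_force: [-0.3, -0.5, -2.0]
```

Converted, 0.001 m / 0.6 = 0.0017, 0.0005 m / 0.6 = 0.0008.

```bash
for i in 1 2 3; do echo '[[[0,0,0.0008,0,0,0,0],[0,0,0.0017,0,0,0,0],[0,0,0.0017,0,0,0,0]]]' > next.json && python3 inch.py next.json|egrep 'eef|contact';done
```

```text
eef_pos: [0.5443, 0.0446, 0.0634]
contact_force: [-0.8, -0.1, -1.4]
eef_pos: [0.5442, 0.0446, 0.0623]
contact_force: [0.2, 0.2, -2.3]
eef_pos: [0.5444, 0.0446, 0.0616]
contact_force: [-0.9, -1.3, 0.6]
```

Converted, 0.0005 m / 0.6 = 0.0008.

```bash
echo '[[[0,0,0.0008,0,0,0,0],[0,0,0.0008,0,0,0,0]]]' > next.json && python3 inch.py next.json|egrep 'eef|contact'
```

```text
eef_pos: [0.5444, 0.0446, 0.0616]
contact_force: [-3.0, -0.6, 5.0]
```

Seated: the height matches the expected 0.062 m and the force is rising. I'll release to a partial opening, rise straight up and look.

Converted, -0.0005 m / 0.6 = -0.0008.

```bash
echo '[[[0,0,-0.0008,0,0,0,0.3],[0,0,-0.0008,0,0,0,0.45],[0,0,-0.0008,0,0,0,0.6],[0,0,-0.0008,0,0,0,0.7],[0,0,-0.0008,0,0,0,0.7]]]' > next.json && python3 inch.py next.json
echo '[[[0,0,-0.0167,0,0,0,0.7],[0,0,-0.05,0,0,0,0.7],[0,0,-0.1167,0,0,0,0.7],[0,0,-0.2,0,0,0,0.7],[-0.05,0.0833,-0.2333,0,0,0,0.7],[-0.05,0.1833,-0.2333,0,0,0,0.7],[-0.05,0.2833,-0.2333,0,0,0,0.7],[-0.05,0.3667,-0.2333,0,0,0,0.7],[-0.05,0.4333,-0.2333,0,0,0,0.7],[-0.05,0.4333,-0.2333,0,0,0,0.7]]]' > next.json && python3 inch.py next.json|egrep 'time|eef|contact'
python3 - <<'E'
from h import *
a=ctrl.read_camera('top');b=ctrl.read_camera('side')
print('base',[rect(a,k[2],.054) for k in blobs(a,(0,0,0),(180,255,75),(305,150,362,245),300)[:1]])
print('rib',[rect(a,k[2],.089) for k in blobs(a,(5,200,120),(17,255,255),(315,165,360,225),60)[:1]])
for n,lo,hi,z,q in[('yellow',(22,150,150),(35,255,255),.04,(310,150,328,172)),('red',(0,170,120),(6,255,255),.04,(350,165,380,190)),('bin',(110,80,40),(125,255,255),.045,(425,195,490,265))]:
    for k in blobs(a,lo,hi,q)[:1]: print(n,rect(a,k[2],z))
A=cv2.resize(a['pixels'][130:260,270:400],(500,500));B=cv2.resize(b['pixels'][160:250,270:400],(300,208))
im=np.zeros((500,800,3),np.uint8);im[:,:500]=A;im[:208,500:]=B
C=b['pixels'][120:360,170:470];im[210:450,500:]=C
cv2.imwrite('pics/fin.png',im[:,:,::-1])
E
```

```text
time: 16.5
eef_pos: [0.5443, 0.0446, 0.0613]
tcp_rot: [1.0, -0.006, 0.0, -0.0]
contact_force: [0.3, 0.1, -0.2]
opening: 0.703
finger_force: 0.0
time: 17.75
eef_pos: [0.511, -0.2176, 0.2022]
contact_force: [-0.0, 0.4, -0.7]
base []
rib []
yellow [6.315e+02 8.750e+01 1.870e+01 1.830e+01 1.000e-01]
red [597.6 -27.4  29.3  13.1  -0.6]
bin [ 458.8 -252.4  120.1   62.4  -11.3]
```

View pics/fin.png

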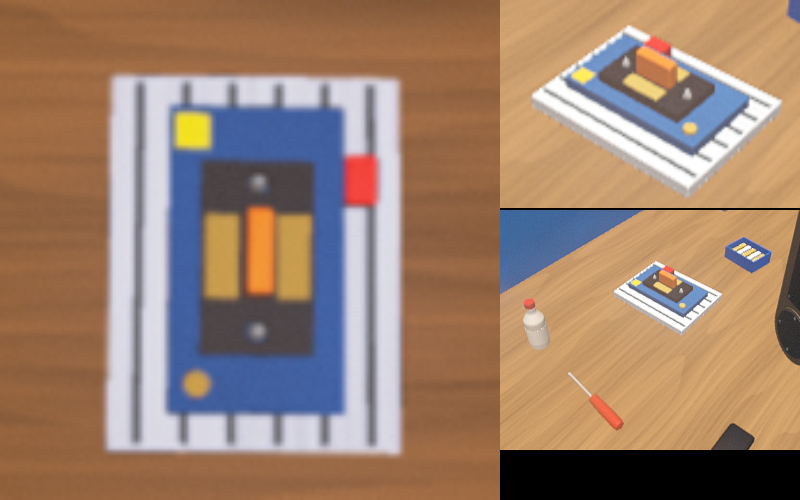

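The picture shows the plate square against the red stop and the carrier flat on it, with both pegs through the holes at crop (258,183) and (258,331). The bystanders haven't moved, and the robot is clear of everything.

```bash
python3 -c "
from plant import ctrl
print(ctrl.sign_off())"
```

```text
the job is handed in; nothing more can be done
None
```

The swivel plate is home against the red stop, and the carrier sits flat on both pegs and has been released. The other things on the bench are where they were, and the job is handed in at about 18 s.

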